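# Bed a specimen block down on its parallels

### The arm

A 6-joint arm with a two-finger parallel gripper is mounted at the origin on a cart in front of the work surface, level with it; the furniture and walls round the work are solid. World frame = base frame: x ahead of the robot, y to its left, z up, the work surface at z = 0. Lengths are in m, angles in rad, forces in N, time in s.
With the tool pointing down it reaches from about 0.25 to 0.8 m from the base axis. Payload 3.9 kg.
Tool frame: the origin (TCP) lies on the front face of the gripper's body, between the roots of the fingers; the fingertips stand 73 mm ahead of it and the grasp point (between the pads) lies 54 mm ahead of it (bot.grip_depth is the distance from the TCP to the grasp point, in m); z points along the fingers, y is the direction in which the jaws open and shut (so a half turn about z gives the same grasp; the last joint's range is limited). The gripper opens to 85 mm and grips with 20 to 120 N. Pads are 22 mm wide; open, the fingers measure 114 mm over their backs; the gripper's body (76 mm by 85 mm) begins 54 mm behind the grasp point. The pads swing forward as they close: fully open they stand 13 mm farther back than shut.
Start: joints at [-1.217, 0.26, -0.138, 1.173, 0, 1.571], TCP at [0.182, -0.492, 0.304] pointing down, gripper open.
Joint ranges: [-2.78, 2.78], [-0.83, 1.72], [-1.28, 1.37], [-1.9, 2.12], [-1.57, 1.48], [-3.14, 3.14]. Speed limits (rad/s): [2.57, 2.57, 3.14, 3.14, 3.14, 3.14].

### API

Orientations are given as a rotation vector (axis times angle).
In Python, from plant import get_state, cams, order, bot gives the robot as it stands. The module is installed in compiled form; this text tells all that it offers.
- The arm moves only by the shell command python3 -m crank 'ROWS' [FORCE]. ROWS is JSON, one flat list of numbers, 7 for each row, row after row: the finger opening in m, from 0 to 0.0854, then the shift along the tool's x, y, z in m, then the turn, a rotation vector about the tool's x, y, z in rad. A call has 1 to 10 rows; each row shifts and turns the commanded pose from where the row before left it, along the tool's axes as they then stand; what a row does not reach is not made up. A row lasts 1/12 s, in which the tool goes at most 41.7 mm and 7.16 degrees, less where a joint would pass 70% of its speed; a pose out of reach is approached as far as the arm can. A call with a gripper value outside its range is refused whole. The fingers move at their own pace and stop on an object; FORCE is the grip in N (left out, the last holds). Time passes only in rows, so rows that do not move let the fingers close. It gives the time, the measured TCP pose, the force and the opening at its end, in the units of the state.
- get_state(): the state, without advancing time (a new reading comes with each control period).
- cams.get_image(name): name is "side" or "top"; returns (picture, depth): 384x512x3 uint8, red, green, blue; 384x512 float32, m along the optical axis (not along the pixel's ray), 0 where there is no reading.
- cams.camera_info(name): a dict with "fx", "fy", "cx", "cy" (pixels), "R" (3x3) and "t" (3): a world point X has camera coordinates R X + t. Camera axes: x right, y down, z forward; pixel columns grow to the right and rows downward; lengths in m; the calibration is good to about 2 mm. A picture is of the moment at which its call begins. camera_info takes no time and is no camera call.
- order.finish_job(): hands the job in, once; it reports no verdict.
The state is a dict: "clock": time; "joint_positions": joint angles; "qvel": joint speeds; "joint_efforts": joint torques, N m; "position": TCP position; "tool_rot": TCP orientation; "contact_force": force on the tool from outside, world axes, zero at the start; "moment": the same for the moment, N m; "grip_width": finger opening in m.
Only numpy, scipy, OpenCV 4.12 (cv2) and the standard library are available. Lean on these libraries where they do the work, as an engineer would, in place of code of your own. Each camera call takes 0.05 s, during which the arm holds its last target.

### The job

The aluminium block is nipped too high and crooked in the blue bench vise. Push the two loose brass bars (the parallels) beneath it lengthwise until both are fully home against the vise's end stop, then press or tap the block's top down over one bar and the other in turn, with about 20 N, until it is jammed down firmly on both and neither bar can slide any more. Never bear on the block with more than 40 N, and leave the glassware alone.

Things in the scene. Friction and masses are not known exactly. Their poses are not given: they have to be found in the camera images.
- vise: Blue bench vise, bolted down. Origin on the worktop under the middle of the jaw opening; x across the jaws (to the robot's right), y along them (away from the robot). Jaw inner faces at x = -30 (moving jaw, with screw and T-handle, on the robot's left) and +30 mm (fixed jaw), outer faces x = -58 and +58, y -40 to +40, top 85 mm up. Screw handle reaches to x = -108 at height 60
- vise_floor (a point): middle of the vise floor between the jaws, 40 mm above the worktop. The floor spans y -40 to +40 mm; on it two channels 13 mm wide run along y at x = -23.5 and +23.5 mm, parted by a rib 6 mm high. Each channel is floored with a springy rubber pad that gives about 1 mm per 5 N. Their -y end is open; a base plate 12 mm high goes out to y = -50
- stop_face (a point): middle of the face of the dark steel end stop that closes the +y end of both channels: it lies 55 mm from the vise's middle along +y, 52 mm above the worktop; the stop's top is 62 mm up
- block: Aluminium block, 60 x 70 x 40 mm (x, y, z along the vise's when level), nipped between the jaws. Origin 25 mm below the middle of its top. It only slides up and down and rocks about its y axis, with friction: it slides down at about 9 N and rocks at about 16 N pressed over one parallel, and stays where left. Starts 4 to 8 mm too high, cocked up to 0.07 rad. Its top is 100 mm up when it just touches both parallels, about 98.5 when jammed down
- block_left_top (a point): point on the block's top right above the left parallel (23.5 mm from the block's middle towards the moving jaw); A block that merely touches the parallels does not pinch them. Pressed with about 20 N over each parallel in turn, twice round, it stays jammed and pinches each with 3 N or more; over 30 N on one side tips it and frees the other
- block_right_top (a point): point on the block's top face right above the right parallel (23.5 mm from the block's middle towards the fixed jaw)
- left_parallel_center (a point): centre (half-way up) of the left parallel, a loose brass-coloured metal bar 10 x 110 x 20 mm (x, y, z), 0.17 kg, lying along y on the vise floor in the channel by the moving jaw, under the block. It starts pulled out 12 to 28 mm towards the robot (-y); home is with its +y end against the end stop, its centre then at y = 0 of the vise
- right_parallel_center (a point): the same for the right parallel, in the channel by the fixed jaw
- beaker: bystander: glass beaker, 99 mm across, 129 mm high; origin at the centre of its underside; leave alone
- flask: bystander: conical glass flask, 92 mm across, 124 mm high; origin at the centre of its underside; leave alone
- cylinder: bystander: slim stoppered measuring cylinder, 30 mm foot, 131 mm high; origin at the centre of its underside; leave alone
Mind the look-alikes: they are no part of the job. Leave any orange or turquoise look-alike of the vise alone.

How it is judged:
By the outcome, as a careful person would: the job done as asked, in the order asked, and still so for the second after the job is handed in, with the robot touching nothing.
It also fails if it takes over 64 s, if anything falls off the work surface, if the arm or the gripper's body presses on something with over 40 N, if the wrist force passes 120 N, or if a joint passes its speed limit or range.

## Working session

There is one attempt and no reset: what is moved stays moved. The work goes in short steps, Python scripts to look and compute and a shell command to move; the robot and the scene stay as the last step left them, time stands still between calls to the robot, and variables do not carry over. Pictures are saved under pics/ and viewed, and the job is handed in when it is done.

```bash
mkdir -p pics
python3 - <<'E'
from plant import get_state,cams
import cv2,numpy as np
print(get_state())
for n in("side","top"):
    p,d=cams.get_image(n); np.savez(f"pics/{n}0.npz",p=p,d=d); cv2.imwrite(f"pics/{n}0.png",p[:,:,::-1]); print(n,cams.camera_info(n))
E
```

```text
{'clock': 0.0, 'joint_positions': array([-1.21700110e+00,  2.60696002e-01, -1.39392715e-01,  1.17267735e+00,
       -2.58248711e-05,  1.57085432e+00]), 'qvel': array([ 0.00115819,  0.00113414,  0.00067776,  0.00026867,  0.00046061,
       -0.00078342]), 'joint_efforts': array([-1.51529246e-03, -4.05671632e+01,  2.53925478e+01,  1.87437935e-02,
       -2.44971134e-04, -1.89161455e-06]), 'position': array([ 0.18169871, -0.49197973,  0.30304952]), 'tool_rot': array([-3.09067784e+00, -5.52416329e-01,  5.84143425e-04]), 'contact_force': array([ 0.53869317,  0.31304123, -0.04455837]), 'moment': array([ 0.03939946,  0.00668285, -0.01057033]), 'grip_width': 0.08560404515491926}
side {'fx': 484.08491054458926, 'fy': 484.08491054458926, 'cx': 264.0082747680284, 'cy': 191.33091847657306, 'R': array([[ 0.91344761, -0.40677576,  0.01212229],
       [-0.18618908, -0.44421878, -0.87635798],
       [ 0.36186613,  0.79825006, -0.48150779]]), 't': array([-0.535579 ,  0.1673816,  1.3344184])}
top {'fx': 428.8963106991718, 'fy': 428.8963106991718, 'cx': 265.52263444326815, 'cy': 188.37751483772269, 'R': array([[ 0.01044796, -0.99980241,  0.01691073],
       [-0.99890496, -0.01120688, -0.04542339],
       [ 0.04560393, -0.01641763, -0.99882468]]), 't': array([-0.05991331,  0.57452169,  1.27585915])}
```

View pics/side0.png

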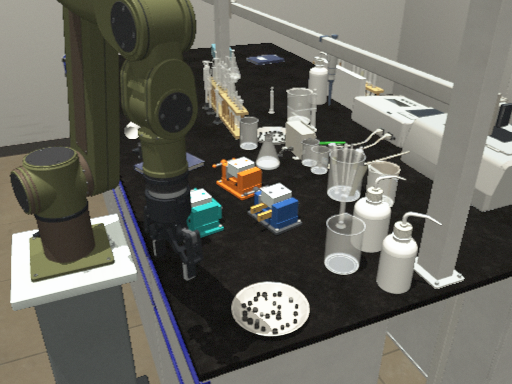

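View pics/top0.png

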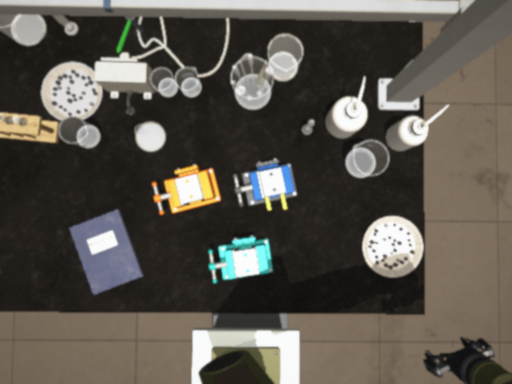

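Run:
```python
import cv2,numpy as np
t=np.load("pics/top0.npz");p=t['p'][145:225,220:320,::-1];a=cv2.resize(p,(800,640),interpolation=cv2.INTER_CUBIC)[:600]
cv2.imwrite("pics/c1.png",a)
t=np.load("pics/side0.npz");p=t['p'][170:240,235:315,::-1];cv2.imwrite("pics/c2.png",cv2.resize(p,(640,560),interpolation=cv2.INTER_CUBIC))
```

```text
(no output)
```

View pics/c1.png

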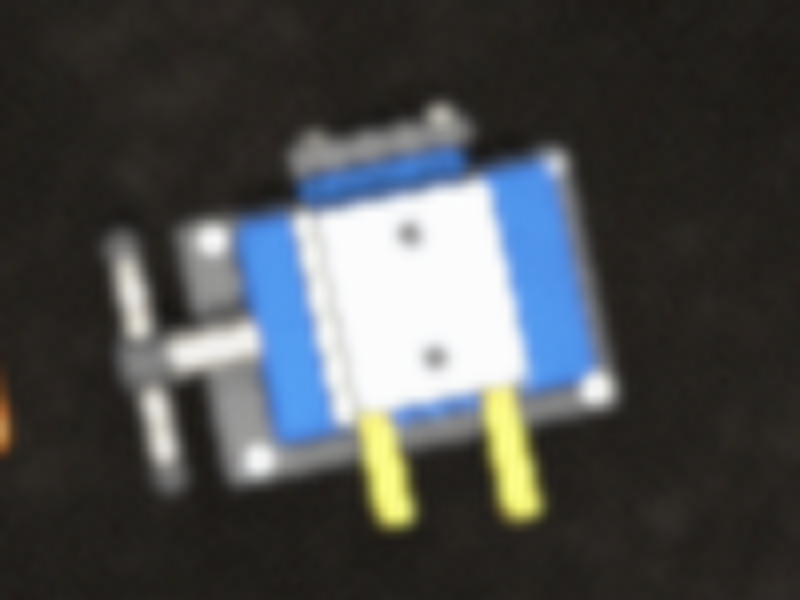

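View pics/c2.png

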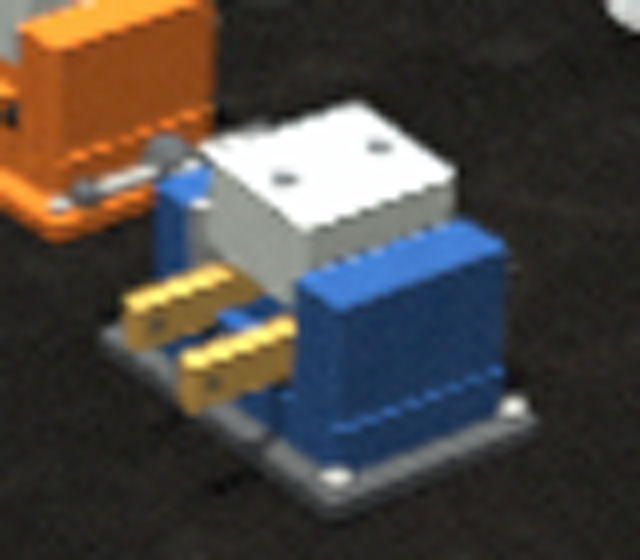

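The image pair shows three vises. In the top view, orange is at (188,190), turquoise at (243,260) and blue at (268,184). Only the blue one fits the description: its two brass bars stick out toward the robot at about (269,205) and (284,203), and its T-handle is on the left. The enlarged crops confirm this. Next I'll measure it.

```bash
cat > h.py <<'E'
import numpy as np,cv2
from plant import cams
def cloud(n,d):
    c=cams.camera_info(n);v,u=np.mgrid[:384,:512]
    X=np.stack([(u-c['cx'])/c['fx']*d,(v-c['cy'])/c['fy']*d,d],-1)-c['t']
    return X@c['R']
def ray(n,uv,z):
    c=cams.camera_info(n);uv=np.atleast_2d(uv).astype(float)
    r=np.c_[(uv[:,0]-c['cx'])/c['fx'],(uv[:,1]-c['cy'])/c['fy'],np.ones(len(uv))]@c['R']
    o=-c['R'].T@c['t']
    return o+r*((z-o[2])/r[:,2])[:,None]
def proj(n,X):
    c=cams.camera_info(n);Y=np.atleast_2d(X)@c['R'].T+c['t']
    return np.c_[Y[:,0]/Y[:,2]*c['fx']+c['cx'],Y[:,1]/Y[:,2]*c['fy']+c['cy']]
E
python3 - <<'E'
from h import *
t=np.load("pics/top0.npz");p=t['p'];P=cloud("top",t['d'])
hsv=cv2.cvtColor(p,cv2.COLOR_RGB2HSV);roi=np.zeros((384,512),bool);roi[150:220,225:305]=1
blue=roi&(hsv[...,0]>100)&(hsv[...,0]<125)&(hsv[...,1]>120)
white=roi&(hsv[...,1]<40)&(hsv[...,2]>200)
yel=roi&(hsv[...,0]>20)&(hsv[...,0]<40)&(hsv[...,1]>80)
Z=P[...,2]
print("blue z hist",np.histogram(Z[blue],bins=[0,.03,.05,.07,.078,.082,.086,.09,.1]))
jt=blue&(Z>.075)&(Z<.095)
# pts at plane .085
v,u=np.nonzero(jt);W=ray("top",np.c_[u,v],.085)[:,:2]
r=cv2.minAreaRect((W*1000).astype(np.float32));print("jaw rect mm",r,cv2.boxPoints(r).round(1).tolist(), "medz",np.median(Z[jt]))
w=white&(Z>.095);v,u=np.nonzero(w);Q=P[w];print("block",len(Q),Q.mean(0))
rb=cv2.minAreaRect((ray("top",np.c_[u,v],Q[:,2].mean())[:,:2]*1000).astype(np.float32));print(rb)
A=np.c_[Q[:,:2]-Q[:,:2].mean(0),np.ones(len(Q))];s=np.linalg.lstsq(A,Q[:,2],rcond=None)[0];print("plane",s,(A@s-Q[:,2]).std())
n,l,st,ce=cv2.connectedComponentsWithStats(yel.astype(np.uint8))
for i in range(1,n):
    if st[i,4]<10: continue
    v,u=np.nonzero(l==i);W=ray("top",np.c_[u,v],.06)[:,:2]
    print(st[i],cv2.minAreaRect((W*1000).astype(np.float32)),"z",np.median(Z[l==i]))
E
```

```text
blue z hist (array([ 13,  67,   1,   0,  28, 202, 149,  15]), array([0.   , 0.03 , 0.05 , 0.07 , 0.078, 0.082, 0.086, 0.09 , 0.1  ]))
jaw rect mm ((589.4531860351562, -69.003662109375), (79.2230224609375, 115.09534454345703), 12.55151653289795) [[538.2999877929688, -21.399999618530273], [563.2999877929688, -133.8000030517578], [640.5999755859375, -116.5999984741211], [615.5999755859375, -4.199999809265137]] medz 0.08550754959697396
block 533 [ 0.58903591 -0.07008552  0.1113199 ]
((588.9948120117188, -70.1266098022461), (69.35579681396484, 60.55861282348633), 12.020756721496582)
plane [-0.80536541  0.5923992   0.1113199 ] 0.07048469415640005
[280 194   9  17 112] ((533.7986450195312, -105.17798614501953), (48.78960037231445, 21.60432243347168), 11.798006057739258) z 0.050293873367039915
[265 197   8  15  94] ((527.87890625, -62.01105880737305), (40.48377990722656, 20.257780075073242), 0.6018933653831482) z 0.029930901304052304
```

Run:
```python
from h import *
a=np.radians(12.3);C=np.array([.5895,-.069]);ey=np.array([np.cos(a),np.sin(a)]);ex=np.array([np.sin(a),-np.cos(a)])
V=lambda W:np.c_[(W[:,:2]-C)@ex,(W[:,:2]-C)@ey].round(4)*1000
print("top bar ends",V(ray("top",[[269,210.2],[284.8,209.5]],.06)))
# side crop bar end top corners: scale 8, offset 235,170
s=lambda x,y:[235+x/8-.5,170+y/8-.5]
print("side bar end top L corners (127,298)(150,312)?; R (182,350)(207,368)",V(ray("side",[s(125,297),s(152,315),s(180,350),s(205,370)],.06)))
t=np.load("pics/top0.npz");P=cloud("top",t['d'])
# block plane robust
hsv=cv2.cvtColor(t['p'],cv2.COLOR_RGB2HSV);m=np.zeros((384,512),bool);m[150:220,225:305]=1
m&=(hsv[...,1]<60)&(P[...,2]>.09)&(P[...,2]<.13)
Q=P[m];q=V(Q)/1000
k=(abs(q[:,0])<.028)&(abs(q[:,1])<.033);q=q[k];z=Q[k,2]
A=np.c_[q,np.ones(len(q))];w=np.ones(len(z),bool)
for _ in range(5):
    s_=np.linalg.lstsq(A[w],z[w],rcond=None)[0];w=abs(A@s_-z)<.004
print(s_,w.sum(),len(w),(A@s_-z)[w].std(),"L",s_[2]-.0235*s_[0],"R",s_[2]+.0235*s_[0])
print("vise corners check",V(ray("top",[[220+235/8-.5,145+220/8-.5],[220+565/8-.5,145+150/8-.5],[220+602/8-.5,145+372/8-.5],[220+280/8-.5,145+445/8-.5]],.085)))
for n,pt in(("side",(520,250)),):
    pass
t=np.load("pics/side0.npz")
print("side jaw top corners fixed jaw", V(ray("side",[s(300,285),s(335,305),s(508,240),s(470,222)],.085)))
```

```text
top bar ends [[-22.2 -76.6]
 [ 23.  -83.9]]
side bar end top L corners (127,298)(150,312)?; R (182,350)(207,368) [[-25.4 -72.1]
 [ -8.9 -71.4]
 [ 17.3 -77.4]
 [ 33.7 -78. ]]
[-0.04472998 -0.00242401  0.1070426 ] 428 470 0.0018965920741163477 L 0.10809375197886863 R 0.10599144295431344
vise corners check [[-56.8  41.5]
 [ 63.4  42.3]
 [ 60.  -37.8]
 [-57.2 -40. ]]
side jaw top corners fixed jaw [[ 38.8 -39.5]
 [ 57.4 -37.7]
 [ 56.9  43.5]
 [ 38.3  40.5]]
```

Run:
```python
from h import *
t=np.load("pics/top0.npz");hsv=cv2.cvtColor(t['p'],cv2.COLOR_RGB2HSV)
P=cloud("top",t['d'])
m=(hsv[...,0]>80)&(hsv[...,0]<97)&(hsv[...,1]>100);m[:,:200]=0;m[:,290:]=0;m[:225]=0
v,u=np.nonzero(m);W=ray("top",np.c_[u,v],.06)
print("turq",W.min(0),W.max(0), W[W[:,0].argmax()],W[W[:,1].argmin()])
a=np.radians(12.3);C=np.array([.5895,-.069]);ey=np.array([np.cos(a),np.sin(a)]);ex=np.array([np.sin(a),-np.cos(a)])
for n,q in dict(R0=(.0235,-.115),R1=(.0235,-.066),L0=(-.0235,-.105),L1=(-.0235,-.066),PL=(-.0235,0),PR=(.0235,0)).items(): print(n,(C+q[0]*ex+q[1]*ey).round(4))
```

```text
turq [ 0.30010931 -0.07689486  0.06      ] [0.43528359 0.11330239 0.06      ] [ 0.43528359 -0.02402701  0.06      ] [ 0.33559766 -0.07689486  0.06      ]
R0 [ 0.4821 -0.1165]
R1 [ 0.53  -0.106]
L0 [ 0.4819 -0.0684]
L1 [ 0.52   -0.0601]
PL [ 0.5845 -0.046 ]
PR [ 0.5945 -0.092 ]
```

```bash
python3 -m crank '[0,0,0,0,0,0,0.069, 0,0,0,0,0,0,0.069, 0,0.02,-0.016,0,0,0,0, 0,0.02,-0.016,0,0,0,0, 0,0.02,-0.016,0,0,0,0, 0,0.02,-0.016,0,0,0,0, 0,0.02,-0.016,0,0,0,0, 0,0.02,-0.016,0,0,0,0, 0,0.02,-0.016,0,0,0,0, 0,0.02,-0.016,0,0,0,0]' 40
python3 -m crank '[0,0.02,-0.016,0,0,0,0, 0,0.02,-0.016,0,0,0,0, 0,0.02,-0.016,0,0,0,0, 0,0.02,-0.016,0,0,0,0, 0,0.02,-0.016,0,0,0,0, 0,0.02,-0.016,0,0,0,0, 0,0.02,-0.016,0,0,0,0, 0,0.02,-0.016,0,0,0,0, 0,0.02,-0.016,0,0,0,0, 0,0,0,0,0,0,0]'
```

```text
clock: 0.93
position: [0.3112, -0.3319, 0.3036]
tool_rot: [-3.123, -0.338, 0.001]
contact_force: [-1.1, -0.1, 0.5]
grip_width: -0.0001
clock: 1.77
position: [0.458, -0.1513, 0.3035]
tool_rot: [-3.121, -0.345, -0.002]
contact_force: [-0.5, -0.4, 0.3]
grip_width: 0.0002
```

```bash
python3 -m crank '[0,0.015,-0.0145,0,0,0,0, 0,0.015,-0.0145,0,0,0,0, 0,0,0,0.025,0,0,0, 0,0,0,0.025,0,0,0, 0,0,0,0.025,0,0,0, 0,0,0,0.025,0,0,0, 0,0,0,0.025,0,0,0, 0,0,0,0.015,0,0,0, 0,0,0,0,0,0,0]'
python3 - <<'E'
from plant import cams
import cv2
p,d=cams.get_image("side");cv2.imwrite("pics/s1.png",cv2.resize(p[110:260,175:335,::-1],(800,600*800//800)[:2],interpolation=cv2.INTER_CUBIC))
E
```

```text
clock: 2.52
position: [0.4757, -0.119, 0.1604]
tool_rot: [-3.121, -0.337, 0.012]
contact_force: [0.2, -0.4, 0.1]
grip_width: 0.0001
```

View pics/s1.png

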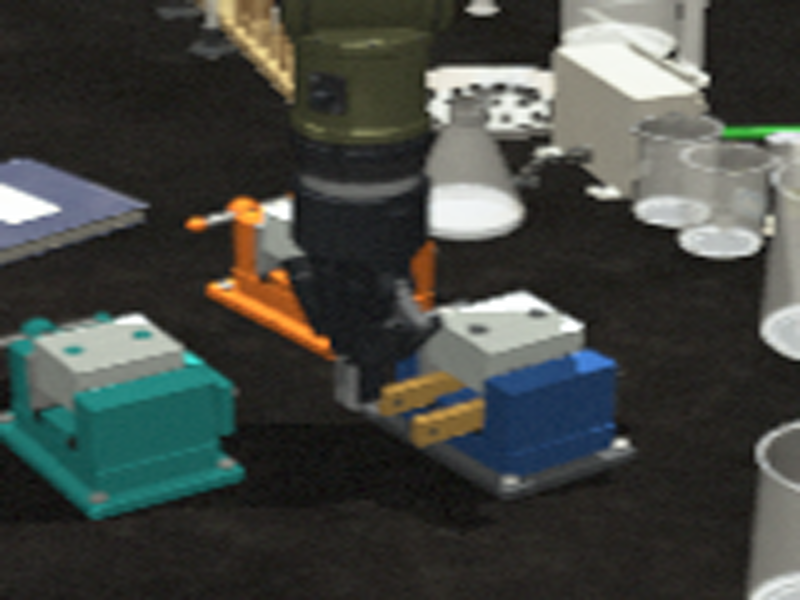

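```bash
python3 -m crank '[0,0,0,0.01,0,0,0, 0,0,0,0.01,0,0,0, 0,0,0,0.01,0,0,0, 0,0,0,0.008,0,0,0, 0,0,0,0,0,0,0]'
python3 - <<'E'
from plant import cams
import cv2
p,d=cams.get_image("side");cv2.imwrite("pics/s2.png",cv2.resize(p[110:260,175:335,::-1],(800,600),interpolation=cv2.INTER_CUBIC))
E
```

```text
clock: 2.98
position: [0.4785, -0.1194, 0.1256]
tool_rot: [-3.123, -0.338, 0.001]
contact_force: [-0.5, 0.2, 0.7]
grip_width: 0.0002
```

View pics/s2.png

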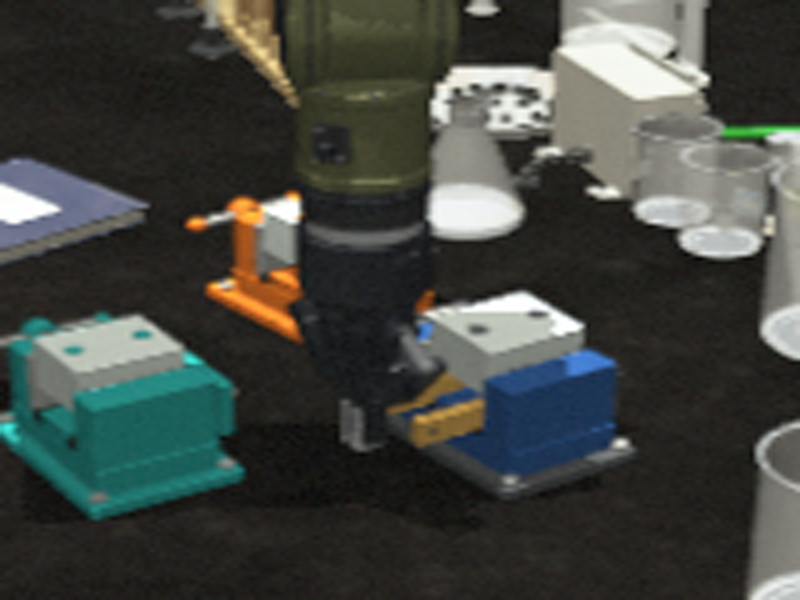

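```bash
python3 -m crank '[0,0,-0.002,0.003,0,0,0, 0,0.005,0,0.001,0,0,0, 0,0.005,0,0,0,0,0, 0,0.005,0,0,0,0,0, 0,0.005,0,0,0,0,0, 0,0.005,0,0,0,0,0, 0,0.005,0,0,0,0,0, 0,0.005,0,0,0,0,0, 0,0,0,0,0,0,0]'
python3 -m crank '[0,0.003,0,0,0,0,0, 0,0.003,0,0,0,0,0, 0,0.003,0,0,0,0,0, 0,0,0,0,0,0,0]'
```

```text
clock: 3.78
position: [0.5136, -0.1096, 0.1219]
tool_rot: [3.123, 0.339, 0.001]
contact_force: [0.5, -0.8, -0.0]
grip_width: 0.0002
clock: 4.12
position: [0.5222, -0.1078, 0.122]
tool_rot: [-3.123, -0.339, -0.001]
contact_force: [-0.4, -0.6, -0.4]
grip_width: -0.0002
```

```bash
python3 -m crank '[0,0.0015,0,0,0,0,0, 0,0.0015,0,0,0,0,0, 0,0.0015,0,0,0,0,0, 0,0,0,0,0,0,0]'
python3 -m crank '[0,0.001,0,0,0,0,0, 0,0.001,0,0,0,0,0, 0,0,0,0,0,0,0]'
```

```text
clock: 4.45
position: [0.5261, -0.1068, 0.1219]
tool_rot: [-3.123, -0.338, -0.0]
contact_force: [-1.4, 0.5, -0.4]
grip_width: 0.0001
clock: 4.7
position: [0.528, -0.1064, 0.1219]
tool_rot: [-3.123, -0.338, -0.0]
contact_force: [-1.1, -0.1, -0.0]
grip_width: 0.0001
```

Run:
```python
from plant import cams
import cv2
for n,s in(("side",(slice(150,240),slice(215,335))),("top",(slice(140,230),slice(210,330)))):
  p,d=cams.get_image(n);cv2.imwrite(f"pics/{n}3.png",cv2.resize(p[s][:,:,::-1],(800,600),interpolation=cv2.INTER_CUBIC))
```

```text
(no output)
```

View pics/side3.png

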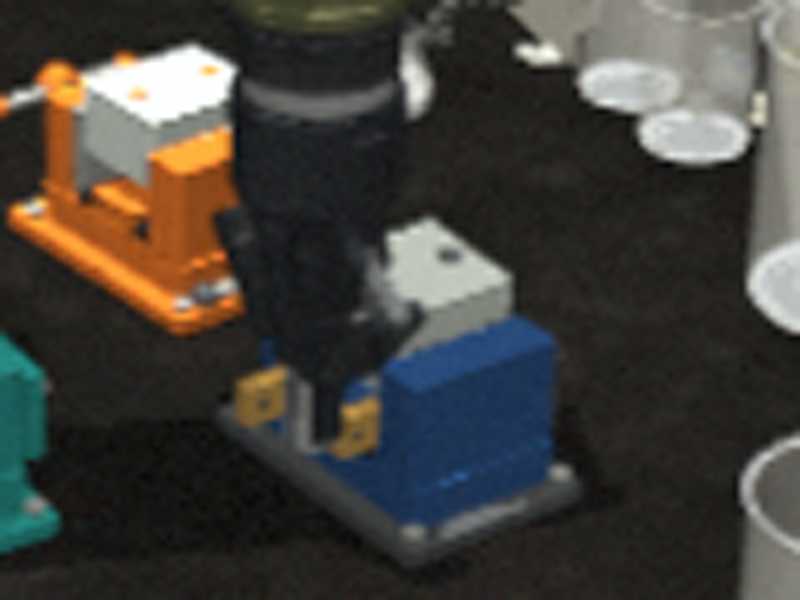

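Run:
```python
from h import *
a=np.radians(12.3);C=np.array([.5895,-.069]);ey=np.array([np.cos(a),np.sin(a)]);ex=np.array([np.sin(a),-np.cos(a)])
W=lambda x,y,z:np.r_[C+x*ex+y*ey,z]
f=lambda n,X:((proj(n,X)[0]-([215,150] if n=="side" else [210,140]))*(800/120)).round()
T=np.array([.528,-.1064,.049])
for n in("side","top"):
  print(n,"tip",f(n,T),"R bar end face centre by y",{y:f(n,W(.0235,y/1000,.05)).tolist() for y in(-55,-60,-65,-75)},"L",{y:f(n,W(-.0235,y/1000,.05)).tolist() for y in(-55,-60,-65,-75)})
print("tool vise",(T[:2]-C)@ex,(T[:2]-C)@ey)
```

```text
side tip [305. 443.] R bar end face centre by y {-55: [329.0, 432.0], -60: [320.0, 435.0], -65: [311.0, 439.0], -75: [293.0, 446.0]} L {-55: [268.0, 387.0], -60: [259.0, 390.0], -65: [250.0, 394.0], -75: [231.0, 400.0]}
top tip [491. 428.] R bar end face centre by y {-55: [485.0, 398.0], -60: [487.0, 410.0], -65: [490.0, 421.0], -75: [494.0, 443.0]} L {-55: [380.0, 420.0], -60: [382.0, 431.0], -65: [384.0, 443.0], -75: [389.0, 465.0]}
tool vise 0.023440135727967788 -0.06805563927445284
```

View pics/top3.png

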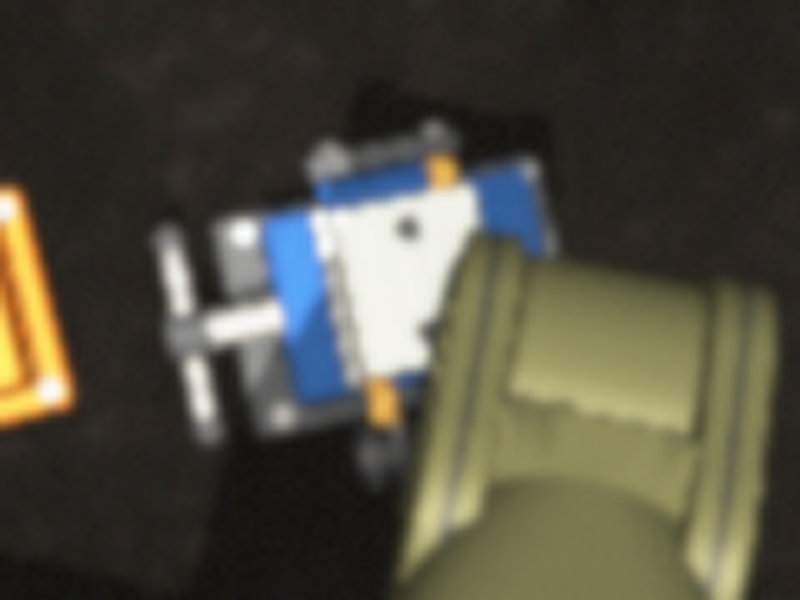

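The finger is square on the right bar's end, and the visible hole is in the bar's side face. The bar is about 2 mm short, so I'll push until the stop resists.

```bash
for i in 1; do python3 -m crank '[0,0.001,0,0,0,0,0, 0,0.001,0,0,0,0,0, 0,0,0,0,0,0,0]'; done; python3 -m crank '[0,0.001,0,0,0,0,0, 0,0,0,0,0,0,0]'
```

```text
clock: 5.05
position: [0.5296, -0.106, 0.1218]
tool_rot: [3.123, 0.338, -0.001]
contact_force: [-2.8, -0.5, 0.5]
grip_width: 0.0002
clock: 5.22
position: [0.5298, -0.1059, 0.1217]
tool_rot: [3.123, 0.338, -0.003]
contact_force: [-3.4, -0.6, 1.0]
grip_width: 0.0002
```

```bash
python3 -m crank '[0,0.001,0,0,0,0,0, 0,0.001,0,0,0,0,0, 0,0,0,0,0,0,0]'; python3 -m crank '[0,0.001,0,0,0,0,0, 0,0.001,0,0,0,0,0, 0,0,0,0,0,0,0]'
```

```text
clock: 5.47
position: [0.53, -0.1058, 0.1213]
tool_rot: [3.123, 0.337, -0.009]
contact_force: [-8.0, -2.5, 3.2]
grip_width: 0.0001
clock: 5.72
position: [0.5302, -0.1056, 0.1209]
tool_rot: [3.122, 0.337, -0.015]
contact_force: [-11.5, -3.6, 5.1]
grip_width: 0.0001
```

```bash
python3 -m crank '[0,-0.01,0,0,0,0,0, 0,-0.012,0,0,0,0,0, 0,-0.012,0,0,0,0,0, 0,-0.012,0,0,0,0,0, 0,0,-0.012,0,0,0,0, 0,0,-0.012,0,0,0,0, 0,0,-0.012,0,0,0,0, 0,0,-0.012,0,0,0,0, 0,0,0,0,0,0,0]'
```

```text
clock: 6.47
position: [0.4792, -0.0653, 0.1219]
tool_rot: [-3.121, -0.343, -0.0]
contact_force: [-0.4, 0.5, 0.0]
grip_width: -0.0001
```

```bash
python3 -m crank '[0,0,0.0036,0,0,0,0, 0,0.005,0,0,0,0,0, 0,0.005,0,0,0,0,0, 0,0.005,0,0,0,0,0, 0,0.005,0,0,0,0,0, 0,0.005,0,0,0,0,0, 0,0.005,0,0,0,0,0, 0,0.003,0,0,0,0,0, 0,0,0,0,0,0,0]'; python3 -m crank '[0,0.0015,0,0,0,0,0, 0,0.0015,0,0,0,0,0, 0,0.001,0,0,0,0,0, 0,0,0,0,0,0,0]'
```

```text
clock: 7.22
position: [0.5133, -0.0643, 0.1219]
tool_rot: [3.123, 0.338, 0.001]
contact_force: [-0.7, -0.7, 0.4]
grip_width: 0.0001
clock: 7.55
position: [0.5163, -0.0635, 0.1219]
tool_rot: [-3.123, -0.338, -0.0]
contact_force: [-0.7, -1.2, -0.0]
grip_width: 0.0001
```

```bash
python3 -m crank '[0,0.0015,-0.001,0,0,0,0, 0,0.0015,-0.001,0,0,0,0, 0,0.001,0,0,0,0,0, 0,0,0,0,0,0,0]'; python3 -m crank '[0,0.001,0,0,0,0,0, 0,0.001,0,0,0,0,0, 0,0,0,0,0,0,0]';python3 -m crank '[0,0.001,0,0,0,0,0, 0,0.001,0,0,0,0,0, 0,0,0,0,0,0,0]'
```

```text
clock: 7.88
position: [0.5195, -0.0606, 0.1218]
tool_rot: [-3.123, -0.339, 0.001]
contact_force: [-1.8, -0.6, 0.6]
grip_width: 0.0003
clock: 8.13
position: [0.5198, -0.0605, 0.1214]
tool_rot: [3.123, 0.338, -0.007]
contact_force: [-4.9, -1.3, 2.2]
grip_width: 0.0001
clock: 8.38
position: [0.52, -0.0603, 0.121]
tool_rot: [3.123, 0.337, -0.012]
contact_force: [-7.9, -2.5, 3.8]
grip_width: 0.0
```

```bash
python3 -m crank '[0,-0.01,0,0,0,0,0, 0,-0.012,0,0,0,0,0, 0,-0.012,0,0,0,0,0, 0,-0.015,0,0,0,0,0, 0,-0.02,0,-0.02,0,0,0, 0,-0.02,0,-0.02,0,0,0, 0,-0.02,0,-0.02,0,0,0, 0,-0.02,0,-0.02,0,0,0, 0,-0.02,0,-0.02,0,0,0,  0,0,0,0,0,0,0]'
python3 - <<'E'
from plant import cams
import cv2,numpy as np
for n,s in(("side",(slice(150,240),slice(215,335))),("top",(slice(140,230),slice(210,330)))):
  p,d=cams.get_image(n);np.savez(f"pics/{n}4.npz",p=p,d=d);cv2.imwrite(f"pics/{n}4.png",cv2.resize(p[s][:,:,::-1],(800,600),interpolation=cv2.INTER_CUBIC))
E
```

```text
clock: 9.22
position: [0.377, -0.0923, 0.2251]
tool_rot: [3.122, 0.336, 0.007]
contact_force: [-1.1, 0.3, 0.5]
grip_width: -0.0001
```

View pics/side4.png

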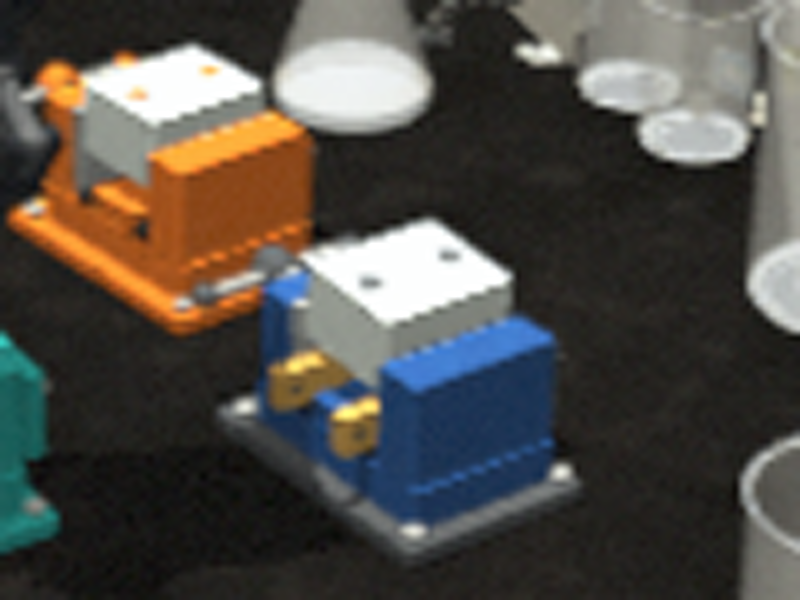

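View pics/top4.png

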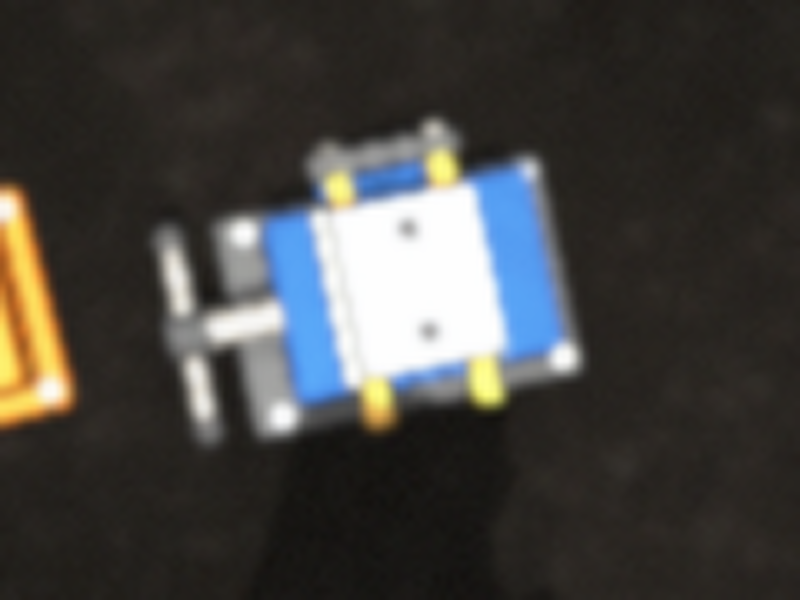

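```bash
python3 -m crank '[0,0.022,0,0,0,0,0, 0,0.022,0,0,0,0,0, 0,0.022,0,0,0,0,0, 0,0.022,0,0,0,0,0, 0,0.022,0,0,0,0,0, 0,0.022,0,0,0,0,0, 0,0.022,0,0,0,0,0, 0,0.022,0,0,0,0,0, 0,0.022,0,0,0,0,0, 0,0.014,0,0,0,0,0]';python3 -m crank '[0,0,0,0.008,0,0,0, 0,0,0,0.008,0,0,0, 0,0,0,0,0,0,0]'
```

```text
clock: 10.15
position: [0.5885, -0.0453, 0.22]
tool_rot: [-3.123, -0.34, -0.002]
contact_force: [1.1, 0.3, -0.5]
grip_width: -0.0001
clock: 10.4
position: [0.5834, -0.046, 0.2025]
tool_rot: [-3.122, -0.339, 0.009]
contact_force: [-0.7, 0.3, -0.3]
grip_width: 0.0
```

```bash
python3 -m crank '[0,0,0,0.005,0,0,0, 0,0,0,0.005,0,0,0, 0,0,0,0.005,0,0,0, 0,0,0,0,0,0,0]';python3 -m crank '[0,0,0,0.001,0,0,0, 0,0,0,0.001,0,0,0, 0,0,0,0.001,0,0,0,0,0,0,0,0,0,0]';python3 -m crank '[0,0,0,0.001,0,0,0, 0,0,0,0.001,0,0,0, 0,0,0,0,0,0,0]'; python3 -c "
from plant import get_state;s=get_state();print(s['moment'],s['position'])"
```

```text
clock: 10.73
position: [0.5841, -0.0465, 0.1898]
tool_rot: [-3.123, -0.338, 0.003]
contact_force: [-0.1, 0.8, -0.3]
grip_width: -0.0
clock: 11.07
position: [0.5853, -0.0464, 0.188]
tool_rot: [3.123, 0.338, 0.0]
contact_force: [0.9, -0.1, -0.2]
grip_width: -0.0004
clock: 11.32
position: [0.5852, -0.0464, 0.1858]
tool_rot: [-3.123, -0.338, 0.0]
contact_force: [-0.5, -0.3, 0.6]
grip_width: 0.0
[ 0.02576174  0.04298521 -0.00302116] [ 0.58517645 -0.04636134  0.18577297]
```

```bash
for i in 1; do python3 -m crank '[0,0,0,0.001,0,0,0, 0,0,0,0.001,0,0,0, 0,0,0,0,0,0,0]'; done; python3 -m crank '[0,0,0,0.001,0,0,0, 0,0,0,0.001,0,0,0, 0,0,0,0,0,0,0]'; python3 -m crank '[0,0,0,0.001,0,0,0, 0,0,0,0,0,0,0]'
```

```text
clock: 11.57
position: [0.5851, -0.0463, 0.1836]
tool_rot: [-3.123, -0.338, 0.001]
contact_force: [-0.8, 0.4, 0.2]
grip_width: -0.0
clock: 11.82
position: [0.5851, -0.0464, 0.1816]
tool_rot: [-3.123, -0.338, 0.001]
contact_force: [-0.5, -0.1, -0.2]
grip_width: 0.0002
clock: 11.98
position: [0.5853, -0.0464, 0.1809]
tool_rot: [3.123, 0.338, 0.0]
contact_force: [0.3, -0.6, 0.4]
grip_width: -0.0003
```

```bash
python3 -m crank '[0,0,0,0.001,0,0,0, 0,0,0,0,0,0,0]'; python3 -m crank '[0,0,0,0.001,0,0,0, 0,0,0,0,0,0,0]'; python3 -m crank '[0,0,0,0.001,0,0,0, 0,0,0,0,0,0,0]'; python3 -c "
from plant import get_state;s=get_state();print(s['moment'],s['position'])"
```

```text
clock: 12.15
position: [0.5853, -0.0463, 0.1806]
tool_rot: [3.123, 0.338, 0.001]
contact_force: [-1.6, 1.2, 3.1]
grip_width: -0.0
clock: 12.32
position: [0.5854, -0.0463, 0.18]
tool_rot: [-3.123, -0.338, -0.002]
contact_force: [-1.1, -0.2, 6.7]
grip_width: 0.0
clock: 12.48
position: [0.5854, -0.0462, 0.1791]
tool_rot: [-3.123, -0.338, -0.002]
contact_force: [-2.2, -0.6, 7.3]
grip_width: 0.0002
[ 0.10213184  0.47400265 -0.04311721] [ 0.5853792  -0.04624734  0.17912773]
```

```bash
python3 -m crank '[0,0,0,0.001,0,0,0, 0,0,0,0.001,0,0,0, 0,0,0,0,0,0,0]'; python3 -m crank '[0,0,0,0.001,0,0,0, 0,0,0,0.001,0,0,0, 0,0,0,0,0,0,0]'; python3 -m crank '[0,0,0,0.001,0,0,0, 0,0,0,0,0,0,0]';python3 -m crank '[0,0,0,0.001,0,0,0, 0,0,0,0,0,0,0]'
```

```text
clock: 12.73
position: [0.5854, -0.0463, 0.1772]
tool_rot: [-3.123, -0.338, -0.002]
contact_force: [-2.7, 1.0, 8.2]
grip_width: 0.0001
clock: 12.98
position: [0.5854, -0.0462, 0.1752]
tool_rot: [-3.123, -0.338, -0.002]
contact_force: [-2.9, 0.1, 7.2]
grip_width: -0.0
clock: 13.15
position: [0.5854, -0.0462, 0.1746]
tool_rot: [-3.123, -0.339, -0.002]
contact_force: [-3.1, 0.6, 10.0]
grip_width: 0.0
clock: 13.32
position: [0.5853, -0.046, 0.1738]
tool_rot: [-3.123, -0.339, -0.003]
contact_force: [-3.6, 1.2, 11.0]
grip_width: 0.0002
```

```bash
python3 -m crank '[0,0,0,0.001,0,0,0, 0,0,0,0,0,0,0]'; python3 -m crank '[0,0,0,0.001,0,0,0, 0,0,0,0,0,0,0]';python3 -m crank '[0,0,0,0.001,0,0,0, 0,0,0,0,0,0,0]'
```

```text
clock: 13.48
position: [0.5853, -0.0457, 0.1729]
tool_rot: [-3.122, -0.339, -0.003]
contact_force: [-5.0, 2.8, 11.7]
grip_width: 0.0
clock: 13.65
position: [0.5852, -0.0455, 0.1721]
tool_rot: [-3.121, -0.339, -0.003]
contact_force: [-4.5, 2.5, 13.2]
grip_width: -0.0001
clock: 13.82
position: [0.5852, -0.0453, 0.1716]
tool_rot: [-3.121, -0.339, -0.003]
contact_force: [-5.5, 3.5, 15.6]
grip_width: -0.0
```

```bash
python3 -m crank '[0,0,0,0.001,0,0,0, 0,0,0,0,0,0,0]'; python3 -m crank '[0,0,0,0.001,0,0,0, 0,0,0,0,0,0,0]'; python3 -c "
from plant import get_state;s=get_state();print(s['moment'],s['position'],s['contact_force'])"
```

```text
clock: 13.98
position: [0.5851, -0.0452, 0.1712]
tool_rot: [-3.121, -0.339, -0.004]
contact_force: [-6.7, 4.2, 19.1]
grip_width: 0.0
clock: 14.15
position: [0.5851, -0.0451, 0.1707]
tool_rot: [-3.121, -0.339, -0.004]
contact_force: [-7.2, 3.9, 23.5]
grip_width: 0.0002
[ 0.87487019  1.56306598 -0.01134087] [ 0.58508098 -0.04511116  0.17070968] [-7.17723519  3.88442144 23.5459146 ]
```

```bash
python3 -m crank '[0,0,0,-0.004,0,0,0, 0,0,0,-0.006,0,0,0, 0,0,0,-0.01,0,0,0, 0,0,0.012,0,0,0,0, 0,0,0.012,0,0,0,0, 0,0,0.012,0,0,0,0, 0,0,0.011,0,0,0,0, 0,0,0,0,0,0,0, 0,0,0,0,0,0,0]'
```

```text
clock: 14.9
position: [0.5952, -0.0935, 0.1863]
tool_rot: [-3.123, -0.335, 0.001]
contact_force: [0.7, -0.2, -0.2]
grip_width: -0.0003
```

```bash
python3 -m crank '[0,0,-0.0015,0.003,0,0,0, 0,0,0,0.003,0,0,0, 0,0,0,0.003,0,0,0, 0,0,0,0,0,0,0]';python3 -m crank '[0,0,0,0.001,0,0,0, 0,0,0,0.001,0,0,0, 0,0,0,0,0,0,0]';python3 -m crank '[0,0,0,0.001,0,0,0, 0,0,0,0.001,0,0,0, 0,0,0,0,0,0,0]'
```

```text
clock: 15.23
position: [0.5943, -0.0902, 0.1769]
tool_rot: [-3.123, -0.34, 0.003]
contact_force: [0.8, -0.3, 0.3]
grip_width: -0.0002
clock: 15.48
position: [0.5949, -0.0906, 0.1758]
tool_rot: [-3.123, -0.339, 0.0]
contact_force: [0.9, -0.3, 0.3]
grip_width: -0.0001
clock: 15.73
position: [0.5949, -0.0908, 0.1738]
tool_rot: [-3.123, -0.338, 0.0]
contact_force: [0.2, 0.0, 0.1]
grip_width: 0.0003
```

```bash
python3 -m crank '[0,0,0,0.001,0,0,0, 0,0,0,0.001,0,0,0, 0,0,0,0,0,0,0]';python3 -m crank '[0,0,0,0.001,0,0,0, 0,0,0,0.001,0,0,0, 0,0,0,0,0,0,0]';python3 -m crank '[0,0,0,0.001,0,0,0, 0,0,0,0,0,0,0]'
```

```text
clock: 15.98
position: [0.5948, -0.0908, 0.1717]
tool_rot: [-3.123, -0.338, 0.001]
contact_force: [0.6, 0.5, -0.4]
grip_width: 0.0001
clock: 16.23
position: [0.595, -0.0908, 0.1706]
tool_rot: [3.123, 0.338, 0.001]
contact_force: [-2.0, -1.2, 3.8]
grip_width: 0.0
clock: 16.4
position: [0.5951, -0.0909, 0.1704]
tool_rot: [3.123, 0.338, 0.002]
contact_force: [-3.1, -0.2, 9.5]
grip_width: -0.0001
```

```bash
python3 -m crank '[0,0,0,0.001,0,0,0, 0,0,0,0,0,0,0]';python3 -m crank '[0,0,0,0.001,0,0,0, 0,0,0,0,0,0,0]'
```

```text
clock: 16.57
position: [0.5951, -0.0909, 0.1704]
tool_rot: [3.123, 0.338, 0.003]
contact_force: [-4.9, 0.1, 14.4]
grip_width: -0.0003
clock: 16.73
position: [0.5951, -0.091, 0.1702]
tool_rot: [3.122, 0.338, 0.004]
contact_force: [-6.1, 0.7, 18.5]
grip_width: 0.0001
```

```bash
python3 -m crank '[0,0,0,0.0006,0,0,0, 0,0,0,0,0,0,0]';python3 -m crank '[0,0,0,-0.004,0,0,0, 0,0,0,-0.006,0,0,0, 0,0,0,-0.006,0,0,0, 0,0,-0.012,0,0,0,0, 0,0,-0.012,0,0,0,0, 0,0,-0.012,0,0,0,0, 0,0,-0.011,0,0,0,0, 0,0,0,0,0,0,0, 0,0,0,0,0,0,0]'
```

```text
clock: 16.9
position: [0.5951, -0.091, 0.1702]
tool_rot: [3.122, 0.338, 0.004]
contact_force: [-6.6, 0.1, 21.9]
grip_width: -0.0001
clock: 17.65
position: [0.5845, -0.0437, 0.182]
tool_rot: [3.123, 0.341, -0.001]
contact_force: [0.2, 0.0, 0.0]
grip_width: 0.0004
```

```bash
python3 -m crank '[0,0,0.002,0.003,0,0,0, 0,0,0,0.003,0,0,0, 0,0,0,0.001,0,0,0, 0,0,0,0,0,0,0, 0,0,0,0,0,0,0]';python3 -m crank '[0,0,0,0.001,0,0,0, 0,0,0,0.001,0,0,0, 0,0,0,0.001,0,0,0, 0,0,0,0,0,0,0]';python3 -m crank '[0,0,0,0.001,0,0,0, 0,0,0,0.001,0,0,0, 0,0,0,0,0,0,0]'
```

```text
clock: 18.07
position: [0.5853, -0.0472, 0.175]
tool_rot: [-3.123, -0.337, 0.001]
contact_force: [0.6, -0.4, 0.8]
grip_width: -0.0
clock: 18.4
position: [0.5852, -0.0469, 0.1721]
tool_rot: [-3.123, -0.338, 0.001]
contact_force: [-1.1, 0.3, -0.7]
grip_width: -0.0
clock: 18.65
position: [0.5854, -0.0468, 0.1711]
tool_rot: [3.123, 0.338, 0.001]
contact_force: [-2.2, 0.3, 4.0]
grip_width: -0.0003
```

```bash
python3 -m crank '[0,0,0,0.001,0,0,0, 0,0,0,0.001,0,0,0, 0,0,0,0,0,0,0]';python3 -m crank '[0,0,0,0.001,0,0,0, 0,0,0,0,0,0,0]'
```

```text
clock: 18.9
position: [0.5854, -0.0467, 0.1709]
tool_rot: [3.123, 0.338, 0.003]
contact_force: [-4.7, 1.1, 14.8]
grip_width: 0.0002
clock: 19.07
position: [0.5854, -0.0466, 0.1708]
tool_rot: [-3.123, -0.339, -0.004]
contact_force: [-7.0, 1.5, 19.7]
grip_width: 0.0002
```

```bash
python3 -m crank '[0,0,0,0.0004,0,0,0, 0,0,0,0,0,0,0]';python3 -m crank '[0,0,0,-0.004,0,0,0, 0,0,0,-0.006,0,0,0, 0,0,0,-0.006,0,0,0, 0,0,0.012,0,0,0,0, 0,0,0.012,0,0,0,0, 0,0,0.012,0,0,0,0, 0,0,0.01,0,0,0,0, 0,0,0,0,0,0,0, 0,0,0,0,0,0,0]';python3 -m crank '[0,0,0,0.003,0,0,0, 0,0,0,0.003,0,0,0, 0,0,0,0.001,0,0,0, 0,0,0,0,0,0,0, 0,0,0,0,0,0,0]'
```

```text
clock: 19.23
position: [0.5854, -0.0466, 0.1707]
tool_rot: [3.123, 0.339, 0.004]
contact_force: [-6.8, 1.2, 22.0]
grip_width: -0.0002
clock: 19.98
position: [0.5951, -0.0929, 0.1824]
tool_rot: [-3.123, -0.335, 0.001]
contact_force: [-0.3, 0.1, -0.1]
grip_width: 0.0
clock: 20.4
position: [0.595, -0.0914, 0.1757]
tool_rot: [-3.123, -0.339, 0.001]
contact_force: [-0.1, -0.4, 0.1]
grip_width: 0.0
```

```bash
python3 -m crank '[0,0,0,0.001,0,0,0, 0,0,0,0.001,0,0,0, 0,0,0,0.001,0,0,0, 0,0,0,0,0,0,0]';python3 -m crank '[0,0,0,0.001,0,0,0, 0,0,0,0.001,0,0,0, 0,0,0,0,0,0,0]';python3 -m crank '[0,0,0,0.001,0,0,0, 0,0,0,0.001,0,0,0, 0,0,0,0,0,0,0]';python3 -m crank '[0,0,0,0.001,0,0,0, 0,0,0,0,0,0,0]'
```

```text
clock: 20.73
position: [0.5951, -0.0917, 0.1727]
tool_rot: [-3.123, -0.338, 0.0]
contact_force: [-1.1, 0.8, 0.2]
grip_width: -0.0001
clock: 20.98
position: [0.5951, -0.0918, 0.1707]
tool_rot: [-3.123, -0.338, 0.0]
contact_force: [-0.7, -0.0, 1.1]
grip_width: -0.0004
clock: 21.23
position: [0.5951, -0.0919, 0.1704]
tool_rot: [3.123, 0.338, 0.001]
contact_force: [-2.9, 0.0, 8.5]
grip_width: 0.0001
clock: 21.4
position: [0.5952, -0.0919, 0.1703]
tool_rot: [3.123, 0.338, 0.002]
contact_force: [-4.5, 0.6, 13.0]
grip_width: 0.0001
```

```bash
python3 -m crank '[0,0,0,0.001,0,0,0, 0,0,0,0,0,0,0]';python3 -m crank '[0,0,0,0.0005,0,0,0, 0,0,0,0,0,0,0]';python3 -m crank '[0,0,0,-0.004,0,0,0, 0,0,0,-0.01,0,0,0, 0,0,0,-0.02,0,0,0, 0,-0.02,0,-0.02,0,0,0, 0,-0.02,0,-0.02,0,0,0, 0,-0.02,0,-0.01,0,0,0, 0,-0.03,0,0,0,0,0, 0,-0.03,0,0,0,0,0, 0,-0.03,0,0,0,0,0, 0,-0.03,0,0,0,0,0]'; python3 -m crank '[0,-0.02,0,0,0,0,0,0,0,0,0,0,0,0]'
python3 - <<'E'
from h import *
for n,s in(("side",(slice(150,240),slice(215,335))),("top",(slice(140,230),slice(210,330)))):
  p,d=cams.get_image(n);np.savez(f"pics/{n}5.npz",p=p,d=d);cv2.imwrite(f"pics/{n}5.png",cv2.resize(p[s][:,:,::-1],(800,600),interpolation=cv2.INTER_CUBIC))
a=np.radians(12.3);C=np.array([.5895,-.069]);ey=np.array([np.cos(a),np.sin(a)]);ex=np.array([np.sin(a),-np.cos(a)])
P=cloud("top",d);hsv=cv2.cvtColor(p,cv2.COLOR_RGB2HSV);q=np.stack([(P[...,:2]-C)@ex,(P[...,:2]-C)@ey],-1)
m=(abs(q[...,0])<.027)&(abs(q[...,1])<.032)&(abs(P[...,2]-.1)<.02)
A=np.c_[q[m],np.ones(m.sum())];z=P[m][:,2];w=np.ones(len(z),bool)
for _ in range(5): s=np.linalg.lstsq(A[w],z[w],rcond=None)[0];w=abs(A@s-z)<.004
print("block plane",s,w.sum())
E
```

```text
clock: 21.57
position: [0.5952, -0.0919, 0.1702]
tool_rot: [3.122, 0.338, 0.003]
contact_force: [-5.7, -0.2, 18.1]
grip_width: 0.0001
clock: 21.73
position: [0.5952, -0.092, 0.1702]
tool_rot: [3.122, 0.338, 0.004]
contact_force: [-7.1, 0.1, 20.2]
grip_width: 0.0002
clock: 22.57
position: [0.4181, -0.1305, 0.2507]
tool_rot: [3.123, 0.339, 0.001]
contact_force: [0.3, 0.1, 0.5]
grip_width: 0.0003
clock: 22.73
position: [0.3954, -0.1345, 0.2504]
tool_rot: [-3.123, -0.335, 0.006]
contact_force: [-0.8, -0.3, 0.0]
grip_width: -0.0002
block plane [-0.02100494 -0.00157143  0.09898017] 398
```

View pics/side5.png

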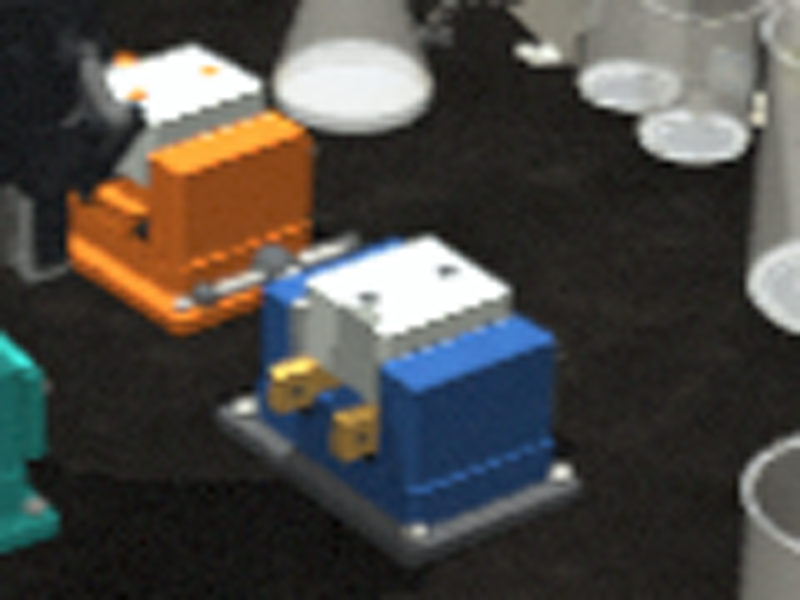

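View pics/top5.png

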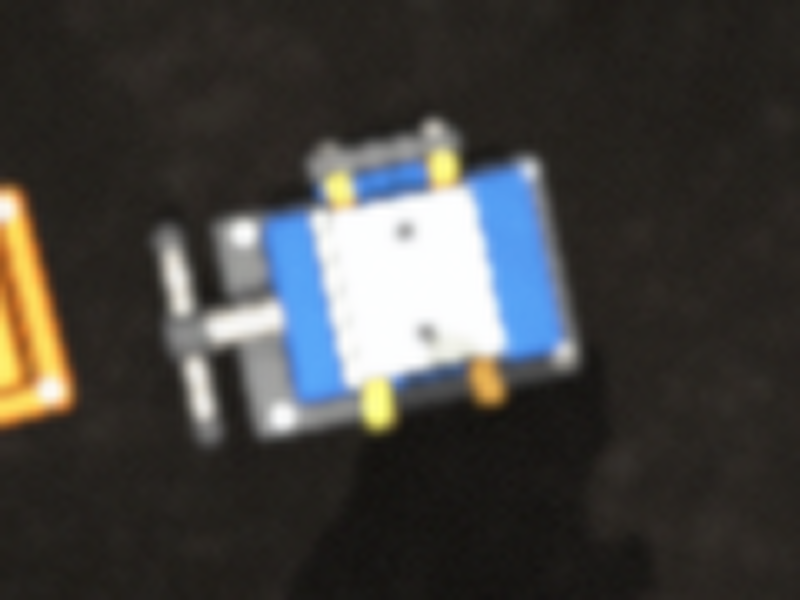

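Both bars are still against the stop, and the block is down. Depth suggests the left side may be slightly higher, so I'll do one more round at about 20 N to check it.

Run:
```python
import numpy as np
from plant import get_state
p=get_state()['position'];r=np.radians(12.35);d=np.array([.585,-.0465])-p[:2];print(p,d@[np.cos(r),np.sin(r)],d@[np.sin(r),-np.cos(r)])
```

```text
[ 0.3997     -0.13484109  0.25090486] 0.19990667732025671 -0.04666430759551363
```

```bash
python3 -m crank '[0,0.022,-0.005,0,0,0,0, 0,0.022,-0.005,0,0,0,0, 0,0.022,-0.005,0,0,0,0, 0,0.022,-0.005,0,0,0,0, 0,0.022,-0.005,0,0,0,0, 0,0.022,-0.005,0,0,0,0, 0,0.022,-0.005,0,0,0,0, 0,0.022,-0.005,0,0,0,0, 0,0.022,-0.005,0,0,0,0, 0,0.002,-0.002,0,0,0,0]'; python3 -m crank '[0,0,0,0.01,0,0,0, 0,0,0,0.015,0,0,0, 0,0,0,0.015,0,0,0, 0,0,0,0.015,0,0,0, 0,0,0,0.01,0,0,0, 0,0,0,0,0,0,0, 0,0,0,0,0,0,0]'
```

```text
clock: 23.67
position: [0.5903, -0.0439, 0.2499]
tool_rot: [-3.123, -0.342, -0.007]
contact_force: [0.9, 0.1, 0.1]
grip_width: 0.0001
clock: 24.25
position: [0.5844, -0.046, 0.1847]
tool_rot: [-3.123, -0.338, 0.003]
contact_force: [-0.2, -0.6, 0.1]
grip_width: -0.0001
```

```bash
python3 -m crank '[0,0,0,0.003,0,0,0, 0,0,0,0.003,0,0,0, 0,0,0,0.003,0,0,0, 0,0,0,0.002,0,0,0, 0,0,0,0,0,0,0,  0,0,0,0,0,0,0]';python3 -m crank '[0,0,0,0.001,0,0,0, 0,0,0,0,0,0,0]';python3 -m crank '[0,0,0,0.001,0,0,0, 0,0,0,0,0,0,0]';python3 -m crank '[0,0,0,0.001,0,0,0, 0,0,0,0,0,0,0]'
```

```text
clock: 24.75
position: [0.5851, -0.0459, 0.1744]
tool_rot: [3.123, 0.338, -0.0]
contact_force: [0.1, -0.3, 0.2]
grip_width: 0.0003
clock: 24.92
position: [0.5852, -0.0459, 0.1734]
tool_rot: [-3.123, -0.338, -0.0]
contact_force: [0.2, -0.1, 0.1]
grip_width: -0.0003
clock: 25.08
position: [0.5851, -0.0459, 0.1723]
tool_rot: [-3.123, -0.338, 0.0]
contact_force: [-0.1, 0.7, -0.2]
grip_width: -0.0001
clock: 25.25
position: [0.5851, -0.0459, 0.1713]
tool_rot: [3.123, 0.338, -0.0]
contact_force: [-0.6, 0.1, 0.0]
grip_width: -0.0
```

```bash
python3 -m crank '[0,0,0,0.001,0,0,0, 0,0,0,0.001,0,0,0, 0,0,0,0,0,0,0]';python3 -m crank '[0,0,0,0.001,0,0,0, 0,0,0,0,0,0,0]';python3 -m crank '[0,0,0,0.001,0,0,0, 0,0,0,0,0,0,0]'
```

```text
clock: 25.5
position: [0.5851, -0.0458, 0.171]
tool_rot: [-3.123, -0.338, -0.002]
contact_force: [-2.6, 0.7, 9.1]
grip_width: 0.0001
clock: 25.67
position: [0.5851, -0.0457, 0.1709]
tool_rot: [3.123, 0.338, 0.003]
contact_force: [-4.9, 0.2, 15.6]
grip_width: 0.0001
clock: 25.83
position: [0.5851, -0.0457, 0.1708]
tool_rot: [-3.123, -0.338, -0.004]
contact_force: [-6.5, 1.5, 19.3]
grip_width: 0.0
```

```bash
python3 -m crank '[0,0,0,-0.004,0,0,0, 0,0,0,-0.006,0,0,0, 0,0,0,-0.006,0,0,0, 0,0,0.012,0,0,0,0, 0,0,0.012,0,0,0,0, 0,0,0.012,0,0,0,0, 0,0,0.01,0,0,0,0, 0,0,0,0,0,0,0, 0,0,0,0,0,0,0]';python3 -m crank '[0,0,0,0.003,0,0,0, 0,0,0,0.003,0,0,0, 0,0,0,0.002,0,0,0, 0,0,0,0.002,0,0,0, 0,0,0,0,0,0,0, 0,0,0,0,0,0,0]';python3 -m crank '[0,0,0,0.001,0,0,0, 0,0,0,0.001,0,0,0, 0,0,0,0,0,0,0]';python3 -m crank '[0,0,0,0.001,0,0,0, 0,0,0,0,0,0,0]'
```

```text
clock: 26.58
position: [0.5949, -0.0919, 0.1829]
tool_rot: [-3.123, -0.335, 0.001]
contact_force: [-0.2, -0.1, -1.4]
grip_width: -0.0002
clock: 27.08
position: [0.5948, -0.0905, 0.1732]
tool_rot: [-3.123, -0.339, 0.001]
contact_force: [0.2, 0.1, 0.3]
grip_width: 0.0002
clock: 27.33
position: [0.5949, -0.0908, 0.1713]
tool_rot: [3.123, 0.338, -0.0]
contact_force: [1.2, -0.2, -0.0]
grip_width: 0.0005
clock: 27.5
position: [0.5951, -0.0908, 0.1706]
tool_rot: [3.123, 0.338, 0.001]
contact_force: [-0.3, -0.3, 0.1]
grip_width: 0.0001
```

```bash
python3 -m crank '[0,0,0,0.001,0,0,0, 0,0,0,0.001,0,0,0, 0,0,0,0,0,0,0]';python3 -m crank '[0,0,0,0.001,0,0,0, 0,0,0,0,0,0,0]';python3 -m crank '[0,0,0,0.0007,0,0,0, 0,0,0,0,0,0,0]'
```

```text
clock: 27.75
position: [0.5951, -0.0909, 0.1704]
tool_rot: [3.123, 0.338, 0.002]
contact_force: [-3.4, 0.9, 10.6]
grip_width: 0.0003
clock: 27.92
position: [0.5951, -0.0909, 0.1703]
tool_rot: [3.123, 0.338, 0.003]
contact_force: [-5.0, 0.7, 15.7]
grip_width: 0.0004
clock: 28.08
position: [0.5951, -0.091, 0.1702]
tool_rot: [3.122, 0.338, 0.004]
contact_force: [-7.4, 0.5, 19.1]
grip_width: 0.0004
```

```bash
python3 -m crank '[0,0,0,-0.004,0,0,0, 0,0,0,-0.01,0,0,0, 0,0,0,-0.02,0,0,0, 0,-0.02,0,-0.02,0,0,0, 0,-0.02,0,-0.02,0,0,0, 0,-0.02,0,-0.01,0,0,0, 0,-0.03,0,0,0,0,0, 0,-0.03,0,0,0,0,0, 0,-0.03,0,0,0,0,0, 0,-0.03,0,0,0,0,0]'; python3 -m crank '[0,-0.02,0,0,0,0,0,0,0,0,0,0,0,0]'
python3 - <<'E'
from h import *
from plant import order
s=(slice(140,230),slice(210,330));p,d=cams.get_image("top");cv2.imwrite("pics/top6.png",cv2.resize(p[s][:,:,::-1],(800,600),interpolation=cv2.INTER_CUBIC))
E
```

```text
clock: 28.92
position: [0.4179, -0.1295, 0.2509]
tool_rot: [3.123, 0.339, 0.0]
contact_force: [-0.5, -0.8, 0.7]
grip_width: 0.0001
clock: 29.08
position: [0.3951, -0.1335, 0.2506]
tool_rot: [-3.123, -0.335, 0.006]
contact_force: [-0.5, -0.3, 0.3]
grip_width: -0.0
```

View pics/top6.png

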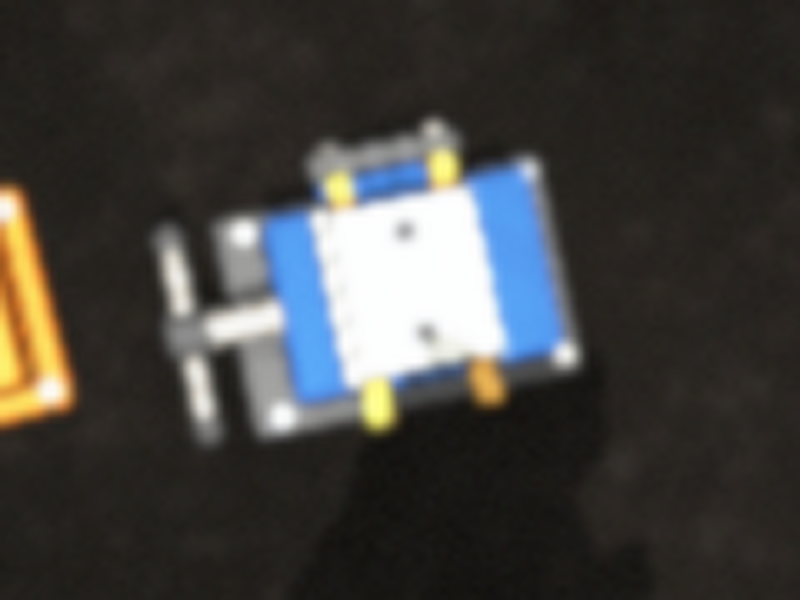

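The view is unchanged: both bars meet the stop at (340,178) and (441,155), and the block is seated. I'll hand the job in.

```bash
python3 -c "
from plant import order;print(order.finish_job())"
```

```text
the job is handed in; nothing more can be done
None
```

The block is seated on both bars in the blue vise, and both bars are home against the end stop. I handed the job in at about 29 s.

- **Bars:** I pushed the right bar, then the left, until the stop held each one. The push had reached about 13 N on the right bar and 9 N on the left. The last top picture still shows both against the stop.
- **Pressing:** I pressed the block's top over left, right, left, right, left, right. Each press reached 19 to 23.5 N. The first left press slid the block down about 10 mm.
- **Block height:** By fingertip contact, the top is about 98.1 mm up on the left and 97.6 mm on the right. In the last round both sides gave under 1 mm, and neither had risen.
- **A disagreement:** The camera depth, taken after the second round and before the third, read about 99.5 mm left and 98.5 mm right. That is roughly 1 mm higher than touch, with a little more tilt. I trusted the touch readings because they repeated.
- **Not checked:** I did not try pulling on the bars, so the jam is inferred from the block's height and how firmly it resisted.

The glassware and the orange and turquoise vises were not touched.

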